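Fetch the pin case from behind the thread

ROBOT

A 6-joint arm with a two-finger parallel gripper is mounted at the origin on a cart in front of the work surface, level with it; the furniture and walls round the work are solid. World frame = base frame: x ahead of the robot, y to its left, z up, the work surface at z = 0. Lengths are in mm, angles in rad, forces in N, time in s.
With the tool pointing down it reaches from about 400 to 925 mm from the base axis. Payload 12.5 kg.
Tool frame: the origin (TCP) lies midway between the tips of the shut fingers; the grasp point (between the pads) lies 19 mm behind it (env.pinch_z is the z of the grasp point in the tool frame, in mm); z points along the fingers, y is the line along which they close (so a half turn about z gives the same grasp; the last joint's range is limited). The gripper opens to 95 mm and grips with 3 to 60 N. Pads are 20 mm wide; open, the fingers measure 119 mm over their backs; the gripper's body (75 mm by 180 mm) begins 59 mm behind the grasp point.
Start: joints at [-1.438, 0.491, 1.559, -0, 1.092, -0.106], TCP at [147.858, -607.277, 214.661] pointing down, gripper open.
Joint ranges: [-3.1, 3.1], [-0.84, 2.19], [0.05, 2.79], [-1.13, 4.28], [0.06, 2.93], [-2.69, 2.69]. Speed limits (rad/s): [2.22, 2.22, 2.79, 3.14, 3.14, 3.14].

INTERFACE

Orientations are given as [roll, pitch, yaw] about the fixed x, y, z axes, in that order (R = Rz(yaw) Ry(pitch) Rx(roll)).
In Python, from cell import env, eyes gives the robot as it stands.
- The arm moves only by the shell command python3 -m inch 'ROWS'. ROWS is JSON, a list of rows, each a list of 3 entries, a list of its own where there are three numbers: the shift along the tool's x, y, z in units of 60 mm (1.0 is 60 mm), then the turn about the tool's z in units of 5 degrees (1.0 is 5 degrees), then the closure, from -1 (fully open) to 1 (shut). In form: [[[tx, ty, tz], turn, claw], ...]. A call has exactly 10 rows; each row shifts and turns the commanded pose from where the row before left it, along the tool's axes as they then stand; what a row does not reach is not made up. A row lasts 1/8 s, in which the tool goes at most 62.5 mm and 10.7 degrees, less where a joint would pass 70% of its speed; a pose out of reach is approached as far as the arm can. A call is refused whole if a number of a shift passes 1 or a number of a turn 1, either way. A call with a gripper value outside its range is refused whole. The fingers move at their own pace and stop on an object; the grip force is fixed at half the most. Time passes only in rows, so rows that do not move let the fingers close, or fill a call up. It gives the time, the measured TCP pose, the force, the opening and the grip force at its end, in the units of the state.
- env.state(): the state, without advancing time (a new reading comes with each control period).
- eyes.read_camera(name): name is "side" or "top"; returns a dict with "pixels" (480x640x3 uint8, red, green, blue), "fx", "fy", "cx", "cy" (pixels), "distortion" ([k1, k2, p1, p2, k3] as OpenCV has them; the pictures are not rectified), "extrinsics" (4x4, takes a point from world to camera coordinates). Camera axes: x right, y down, z forward; pixel columns grow to the right and rows downward; lengths in mm; the calibration is good to about 2 mm. A picture is of the moment at which its call begins. There is no depth.
- env.job_done(): hands the job in; it is judged then, once.
Trained networks look in a picture, given as the dict that the camera call returned (one of the last four; its "shot" number tells which), for a name from the list of things; names that differ only in an ending like _2 or _b are one class to them, and where a whole thing is asked for, a point or a joint stands for the part that bears it (a point fixed in the world has none). Each returns a list of dicts, best first, with "score" (0 to 1); they miss things now and then, are a little off and sometimes report something else, mostly with a low value. They report only what shows in the picture. A call takes as long as a camera call. They do not tell look-alikes from the thing itself.
- eyes.boxes_of(name, picture): "centre" ([row, column] in pixels, amid what is visible of it).
- eyes.cut_out(name, picture): "mask" (480x640 bool, what is visible of it) and "centre" ([row, column] in pixels, amid what is visible of it).
- eyes.spot_point(name, picture): "centre" ([row, column] in pixels: a listed point, or the origin of a listed thing).
The state is a dict: "t": time; "joints": joint angles; "qvel": joint speeds; "tau": joint torques, N m; "eef_pos": TCP position; "tcp_rot": TCP orientation; "ft_force": force on the tool from outside, world axes, zero at the start; "moment": the same for the moment, N m; "opening": opening from 0.0 (shut) to 1.0 (fully open); "grip_force": force on a finger pad.
Only numpy, scipy, OpenCV 4.12 (cv2) and the standard library are available. Lean on these libraries where they do the work, as an engineer would, in place of code of your own. Each camera call takes 0.05 s, during which the arm holds its last target. There are 200 camera calls.

TASK

The clear yellow pin case lies at the back of one bay of the wooden thread caddy, behind two things that stand in its way. Set those two down in the grey tray, the same way up, then take out the pin case and lay it flat in the middle of the green mat, lined up with the mat's long side; after that put each of the two back as it stood, on the very spot in the caddy it came from. Leave the glue bottle in the other bay and the two things in front of it where they are.

Things in the scene. Friction and masses are not known exactly. Their poses are not given: they have to be found in the camera images.
- caddy: Wooden board, fixed, 140 (x) x 274 (y) mm; origin: centre of underside, +x to its 24 mm high rear rail (inner face x = 62). Floor 8 mm up; end cheeks and a middle divider (y = 0) 14 mm high, only behind x = -12. Two bays centred at y = +67 and -67: in each, two things on pale spots at x = -38, 32 mm either side of the bay's centre, and one long thing behind at x = 6, along y.
- tray: Shallow grey plastic parking tray, fixed, 110 mm (x) by 150 mm (y) outside, rim 14 mm high, walls and floor 4 mm thick; origin at the centre of its underside. It starts empty; it and the mat may change places. Between it and the caddy, farther back, stands a grey drawer unit 205 mm high (world x 0.55 to 0.74, y -0.10 to 0.10 m).
- mat: Green mat with a thin white border line, fixed, 90 mm (x) by 140 mm (y, the long side), 4 mm thick; origin at the centre of its underside.
- red_spool: Small thread spool of red thread, standing upright: 52 mm high, 29 mm across its cream end flanges (the flanges are the lowest and the topmost 6 to 8 mm), 18 mm across the thread between them. Origin at the centre of its underside, z up along its axis; its yaw means nothing. Collides as it looks. 30 g.
- blue_spool: Small thread spool of dark blue thread, standing upright: 56 mm high, 31 mm across its cream end flanges (the flanges are the lowest and the topmost 6 to 8 mm), 19 mm across the thread between them. Origin at the centre of its underside, z up along its axis; its yaw means nothing. Collides as it looks. 30 g.
- yellow_spool: Small thread spool of golden yellow thread, standing upright: 60 mm high, 33 mm across its cream end flanges (the flanges are the lowest and the topmost 6 to 8 mm), 20 mm across the thread between them. Origin at the centre of its underside, z up along its axis; its yaw means nothing. Collides as it looks. 30 g.
- brown_bobbin: Bobbin of brown thread lying on its side, 40 mm long (its y), 26 mm wide (its x), 26 mm high; it starts with its length pointing front to back in the caddy. Origin at the centre of its underside, z up. It acts as a block 18 mm wide, 40 mm long and 26 mm high and does not roll. 30 g.
- pin_case: Clear yellow plastic pin case, lid fixed shut, lying flat: 48 mm over all in its x (the body that fingers meet: x -20 to 19), 89 mm in its y (body -33 to 43), 29 to 31 mm high; origin on its underside. It lies along the caddy's y, 4 to 10 mm behind the things in front: no room there for a finger until they are gone. 35 mm free behind. 55 to 115 g.
- glue_bottle: White glue bottle with a red cap, lying flat in the back of the other bay: 41 mm (its x) by 102 mm (its y), 21 mm high; origin at the centre of its underside. Not to be moved.
There are look-alikes about, which are no part of the job. Leave any pink or purple look-alike of the pin_case alone.

How it is judged:
By the outcome, as a careful person would: the job done as asked, in the order asked, and still so for the second after the job is handed in, with the robot touching nothing.
It also fails if it takes over 144 s, if anything falls off the work surface, if the arm or the gripper's body presses on something with over 40 N, if the wrist force passes 120 N, or if a joint passes its speed limit or range.

## Working session

There is one attempt and no reset: what is moved stays moved. The work goes in short steps, Python scripts to look and compute and a shell command to move; the robot and the scene stay as the last step left them, time stands still between calls to the robot, and variables do not carry over. Pictures are saved under pics/ and viewed, at most 14 in all, crops included, and the job is handed in when it is done.

```bash
ls; mkdir -p pics; python3 - <<'E'
from cell import env, eyes
import cv2,json
print(env.state(), env.pinch_z)
for n in ["side","top"]:
    p=eyes.read_camera(n)
    print(n,{k:(v.tolist() if hasattr(v,'tolist') else v) for k,v in p.items() if k!='pixels'})
    cv2.imwrite(f"pics/{n}0.png",p["pixels"][:,:,::-1])
    for o in ["caddy","tray","mat","red_spool","blue_spool","yellow_spool","brown_bobbin","pin_case","glue_bottle"]:
        print(o,[(x["centre"],round(x["score"],2)) for x in eyes.spot_point(o,p)][:3],[(x["centre"],round(x["score"],2)) for x in eyes.boxes_of(o,p)][:3])
E
```

```text
pics
{'t': 0.0, 'joints': array([-1.43759999e+00,  4.91557207e-01,  1.55945255e+00, -2.92454560e-05,
        1.09170731e+00, -1.05608589e-01]), 'qvel': array([-0.0005424 ,  0.00038927, -0.0008229 ,  0.00171614, -0.00018861,
       -0.00106658]), 'tau': array([-1.72596232e-03, -6.12640929e+01, -2.58180732e+01,  6.91158953e-02,
        4.81130148e-02, -8.27337567e-05]), 'eef_pos': array([ 147.81532357, -607.01339204,  214.06214613]), 'tcp_rot': array([-3.14047177e+00, -9.27341819e-05,  2.38818367e-01]), 'ft_force': array([-0.01971462, -0.22645331,  0.29152311]), 'moment': array([ 0.03155212, -0.00997699, -0.04608429]), 'grip_force': 0.0, 'opening': 0.9980188660123899} -18.8
side {'fx': 557.1819470949251, 'fy': 557.1819470949251, 'cx': 321.3155173929956, 'cy': 237.18100340732153, 'distortion': [-0.023034275695118456, 0.0, 0.0, 0.0, 0.0], 'extrinsics': [[0.9689165298839327, -0.24619350248396213, -0.024279980485108626, -454.88481308090684], [-0.11209552908203581, -0.3494206297764249, -0.9302364300791842, 144.44961657959846], [0.22053423878730577, 0.9040431310625205, -0.36615661499033136, 
[... 1145 characters left out ...]
0.0, 0.0, 1.0]], 'shot': 2}
caddy [([227.5, 212.6], 0.71)] [([220.3, 211.0], 0.95)]
tray [([258.7, 462.5], 0.9), ([244.8, 230.0], 0.7)] [([256.1, 465.4], 0.91)]
mat [([189.9, 483.5], 0.59)] [([187.1, 486.0], 0.91)]
red_spool [([245.0, 195.6], 0.54)] [([244.9, 192.6], 0.75)]
blue_spool [([246.5, 230.1], 0.65)] [([242.6, 228.8], 0.55)]
yellow_spool [([240.2, 263.3], 0.84)] [([240.3, 259.1], 0.67)]
brown_bobbin [([247.1, 163.6], 0.74)] [([247.2, 160.1], 0.73)]
pin_case [([301.6, 183.3], 0.96), ([313.3, 248.7], 0.92), ([224.4, 179.5], 0.91)] [([303.6, 182.8], 0.94), ([312.5, 249.5], 0.8), ([225.4, 172.3], 0.73)]
glue_bottle [([220.3, 246.7], 0.6)] [([216.8, 240.8], 0.91), ([221.1, 213.2], 0.74)]
```

View pics/top0.png

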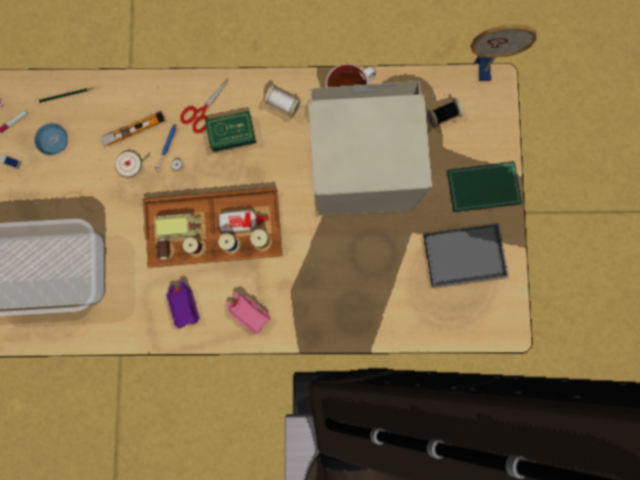

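```bash
python3 - <<'E'
import cv2
i=cv2.imread("pics/side0.png")
cv2.imwrite("pics/side0c.png",cv2.resize(i[180:360,230:470],None,fx=3.3,fy=3.3,interpolation=cv2.INTER_CUBIC))
i=cv2.imread("pics/top0.png")
cv2.imwrite("pics/top0c.png",cv2.resize(i[185:335,125:305],None,fx=4,fy=4,interpolation=cv2.INTER_CUBIC))
E
```

```text
(no output)
```

View pics/top0c.png

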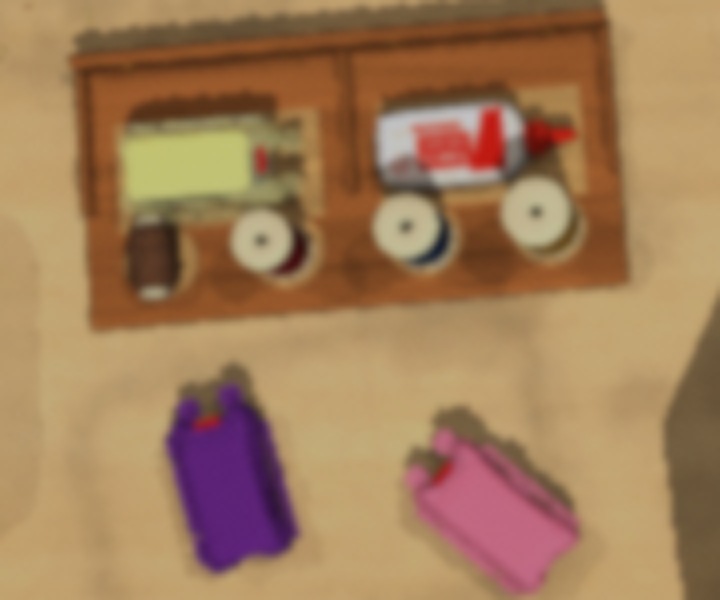

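View pics/side0c.png

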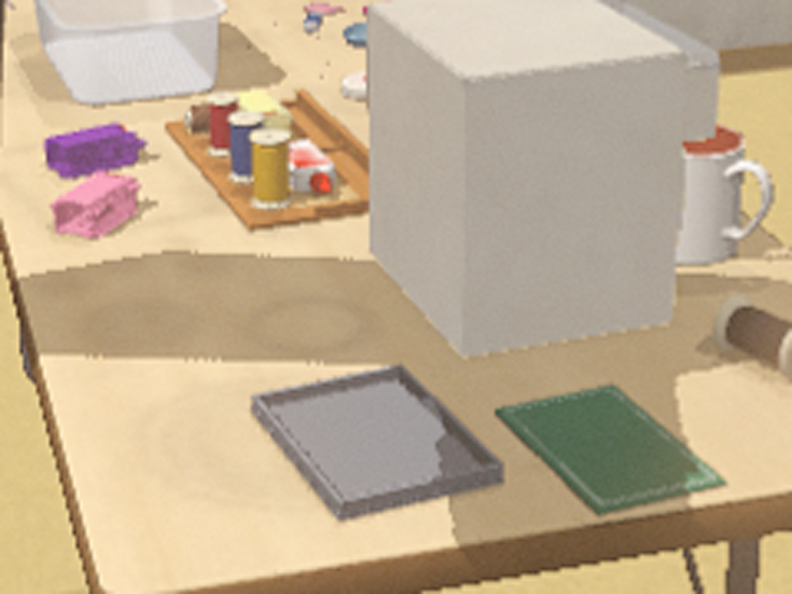

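Three things pass for the pin case in the top view: the yellow one in the caddy's left bay at (row 224, col 179), a purple one at (303, 182) and a pink one at (313, 249). The clear yellow one lying along y at the back of a bay fits the description. In the enlarged crop the brown bobbin (247, 162) and red spool (245, 194) stand in front of it. The glue bottle, with the blue and yellow spools in front, is in the other bay. The tray is at (257, 465) and the mat at (187, 485). I'll fit the poses by silhouettes in both views.

```bash
cat > h.py <<'E'
from cell import env, eyes
import cv2, numpy as np
from scipy.optimize import minimize
S=8
def proj(P,c):
    E=np.array(c["extrinsics"]); K=np.array([[c["fx"],0,c["cx"]],[0,c["fy"],c["cy"]],[0,0,1.]])
    r,_=cv2.Rodrigues(E[:3,:3]); return cv2.projectPoints(np.float64(P),r,E[:3,3],K,np.array(c["distortion"]))[0][:,0]
def box(x0,x1,y0,y1,z0,z1): return np.array([[x,y,z] for x in(x0,x1) for y in(y0,y1) for z in(z0,z1)],float)
def cyl(r,h): a=np.linspace(0,2*np.pi,24,endpoint=False); return np.vstack([np.c_[r*np.cos(a),r*np.sin(a),0*a+z] for z in(0,h)])
M={"caddy":[np.vstack([box(-70,70,-137,137,0,8),box(62,70,-137,137,0,24)])],"tray":[box(-55,55,-75,75,0,14)],"mat":[box(-45,45,-70,70,0,4)],
"red_spool":[cyl(14.5,52)],"blue_spool":[cyl(15.5,56)],"yellow_spool":[cyl(16.5,60)],"brown_bobbin":[box(-13,13,-20,20,0,26)],
"pin_case":[box(-24,24,-45,44,0,30)],"glue_bottle":[box(-20,20,-51,51,0,21)]}
def place(P,x,y,z,a):
    c,s=np.cos(a),np.sin(a); return P@np.array([[c,s,0],[-s,c,0],[0,0,1]])+[x,y,z]
def hull(name,p,c): return cv2.convexHull(np.float32(proj(place(M[name][0],*p),c)))[:,0]
def fit(name,views,p0,free):
    """views: [(cam, mask)], p0 x,y,z,yaw ; free idx"""
    D=[]
    for c,m in views:
        ys,xs=np.where(m); x0,y0=xs.min()-15,ys.min()-15; w,h=np.ptp(xs)+30,np.ptp(ys)+30
        mm=m[y0:y0+h,x0:x0+w].astype(np.uint8); D.append((c,cv2.resize(mm.astype(np.float32),None,fx=S,fy=S,interpolation=cv2.INTER_LINEAR)>.5,x0,y0))
    sc=np.array([1,1,1,.02]); p0=np.array(p0,float)
    def f(q):
        p=p0.copy(); p[free]+=np.array(q)*sc[free]; e=0
        for c,m,x0,y0 in D:
            h=(hull(name,p,c)-[x0,y0]+.5)*S-.5; im=np.zeros(m.shape,np.uint8); cv2.fillConvexPoly(im,np.int32(np.round(h)),1)
            e+=1-(im&m).sum()/max(1,(im|m).sum())
        return e
    n=len(free); sim=np.vstack([np.zeros(n),np.eye(n)*6])
    r=minimize(f,np.zeros(n),method="Nelder-Mead",options=dict(initial_simplex=sim,xatol=.05,fatol=1e-4))
    p=p0.copy(); p[free]+=r.x*sc[free]; return p,r.fun
def ground(rc,c,z):
    E=np.array(c["extrinsics"]);K=np.array([[c["fx"],0,c["cx"]],[0,c["fy"],c["cy"]],[0,0,1.]])
    u=cv2.undistortPoints(np.float64([[rc[::-1]]]),K,np.array(c["distortion"]))[0,0]
    d=E[:3,:3].T@[u[0],u[1],1]; o=-E[:3,:3].T@E[:3,3]; return o+d*(z-o[2])/d[2]
E
python3 - <<'E'
from h import *
T=eyes.read_camera("top");Sd=eyes.read_camera("side")
mk=lambda n,c,k=0:(c,eyes.cut_out(n,c)[k]["mask"])
print("base px",proj([[0,0,0],[500,0,0]],T))
def near(n,c,rc):
    l=eyes.cut_out(n,c); l=[x for x in l if np.hypot(*(np.array(x["centre"])-rc))<12]; return (c,l[0]["mask"]) if l else None
for n,rt,rs,z,h in [("caddy",(222,212),None,0,8),("tray",(257,465),(316,343),0,7),("mat",(187,485),(314,414),0,4),
  ("brown_bobbin",(247,161),None,8,13),("red_spool",(245,194),(217,296),8,26),("blue_spool",(243,229),(219,305),8,28),("yellow_spool",(240,260),(227,311),8,30),
  ("pin_case",(225,176),None,8,15),("glue_bottle",(219,242),None,8,10)]:
    t=near(n,T,rt); s=near(n,Sd,rs) if rs else None
    print(n,"top" ,t is not None,"side",s is not None, "ground",ground(rt,T,h).round(0))
    if t is None: continue
    g=ground(rt,T,z+h if z else h); a=-.08+(np.pi/2 if n=="brown_bobbin" else 0)
    fr=[0,1] if "spool" in n else [0,1,3]
    p,e=fit(n,[t],[g[0],g[1],z,a],fr); print("  top-only",p.round(3),round(e,3))
    if s is not None:
        p,e=fit(n,[t,s],[g[0],g[1],z,a],fr+[2]); print("  both",p.round(3),round(e,3))
E
```

```text
base px [[367.32581699 497.21551834]
 [362.43589412 238.34987695]]
caddy top True side False ground [535. 307.   8.]
  top-only [5.25249e+02 3.05904e+02 0.00000e+00 7.90000e-02] 0.326
tray top True side True ground [ 459. -204.    7.]
  top-only [ 4.64332e+02 -2.04234e+02  0.00000e+00  1.33000e-01] 0.037
  both [ 4.64551e+02 -2.04290e+02 -1.62500e+00  1.28000e-01] 0.086
mat top True side True ground [ 603. -251.    4.]
  top-only [ 6.05109e+02 -2.49988e+02  0.00000e+00  1.16000e-01] 0.036
  both [ 6.05607e+02 -2.50216e+02 -1.44000e+00  1.03000e-01] 0.08
brown_bobbin top True side False ground [484. 408.  13.]
  top-only [480.879 402.276   8.      1.227] 0.414
red_spool top True side True ground [486. 338.  26.]
  top-only [ 4.84365e+02  3.38956e+02  8.00000e+00 -8.00000e-02] 0.053
  both [ 4.83714e+02  3.38561e+02  1.04100e+01 -8.00000e-02] 0.357
blue_spool top True side True ground [489. 268.  28.]
  top-only [ 4.90109e+02  2.67439e+02  8.00000e+00 -8.00000e-02] 0.053
  both [ 4.89863e+02  2.67753e+02  7.08900e+00 -8.00000e-02] 0.399
yellow_spool top True side True ground [495. 206.  30.]
  top-only [ 4.95213e+02  2.04131e+02  8.00000e+00 -8.00000e-02] 0.071
  both [ 4.94914e+02  2.04081e+02  7.86100e+00 -8.00000e-02] 0.141
pin_case top True side False ground [529. 378.  15.]
  top-only [5.24976e+02 3.72847e+02 8.00000e+00 4.80000e-02] 0.203
glue_bottle top True side False ground [541. 245.  10.]
  top-only [5.36515e+02 2.41745e+02 8.00000e+00 7.10000e-02] 0.268
```

```bash
cat >> h.py <<'E'
def go(x,y,z,start=None):
    """print total tool-frame units from the present pose (or start=(x,y,z,yaw)) to x,y,z"""
    s=env.state(); p,a=(s["eef_pos"],s["tcp_rot"][2]) if start is None else (np.array(start[:3]),start[3])
    d=np.array([x,y,z])-p; c,n=np.cos(a),np.sin(a)
    print("units",np.round([(d[0]*c+d[1]*n)/60,(d[0]*n-d[1]*c)/60,-d[2]/60],2))
E
python3 -c "
from h import *
go(430,-200,200,(147.8,-607,214,.08)); go(484,339,160,(430,-200,200,.08)); go(484,339,18,(484,339,160,.08))"
```

```text
units [ 5.23 -6.39  0.23]
units [ 1.62 -8.88  0.67]
units [0.   0.   2.37]
```

```bash
python3 -m inch '[[[0,0,0],0.91,-0.05],[[0,0,0.2],0.91,-0.05],[[0.63,-0.77,0],0,-0.05],[[0.63,-0.77,0],0,-0.05],[[0.63,-0.77,0],0,-0.05],[[0.63,-0.77,0],0,-0.05],[[0.63,-0.77,0],0,-0.05],[[0.63,-0.77,0],0,-0.05],[[0.63,-0.77,0],0,-0.05],[[0.63,-0.77,0],0,-0.05]]'; python3 -c "
from h import *
go(484,339,160)"
```

```text
t: 3.95
eef_pos: [420.7, -213.1, 202.9]
tcp_rot: [3.141, -0.001, 0.08]
ft_force: [0.4, -1.2, 0.2]
opening: 0.526
grip_force: 0.0
units [ 1.78 -9.09  0.72]
```

```bash
python3 -m inch '[[[0.15,-0.95,0],0,-0.05],[[0.15,-0.95,0],0,-0.05],[[0.15,-0.95,0],0,-0.05],[[0.15,-0.95,0],0,-0.05],[[0.2,-0.95,0.1],0,-0.05],[[0.2,-0.95,0.1],0,-0.05],[[0.2,-0.95,0.1],0,-0.05],[[0.2,-0.95,0.1],0,-0.05],[[0.2,-0.95,0.2],0,-0.05],[[0,-0.3,0],0,-0.05]]'; python3 -c "
from h import *
go(484,339,70)
T=eyes.read_camera('top'); cv2.imwrite('pics/t1.png',cv2.resize(T['pixels'][150:340,90:330,::-1],None,fx=3,fy=3,interpolation=cv2.INTER_CUBIC))"
```

```text
t: 5.2
eef_pos: [472.6, 324.8, 165.5]
tcp_rot: [3.141, 0.001, 0.083]
ft_force: [0.7, -0.6, -1.2]
opening: 0.526
grip_force: 0.0
units [ 0.21 -0.22  1.59]
```

View pics/t1.png

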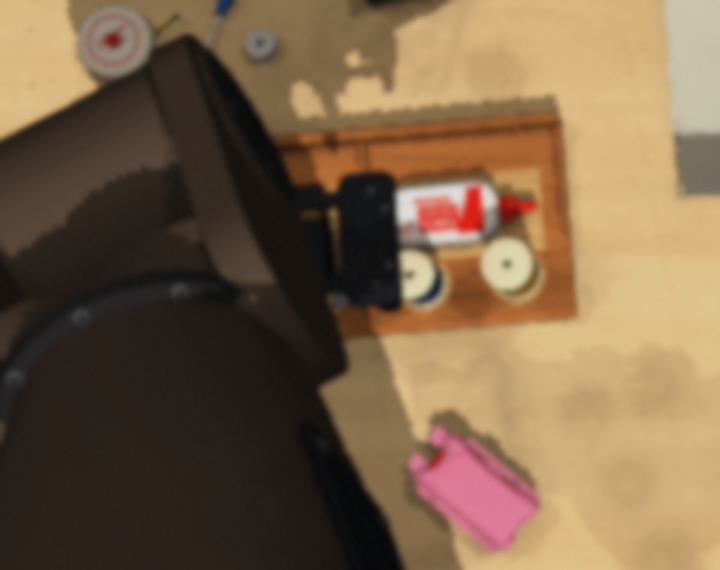

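The arm hides the bay from above, so I'll rely on the measured pose. Next I'll align and descend.

```bash
python3 -m inch '[[[0.21,-0.22,0],0,-0.05],[[0,0,0.4],0,-0.05],[[0,0,0.5],0,-0.05],[[0,0,0],0,-0.05],[[0,0,0],0,-0.05],[[0,0,0],0,-0.05],[[0,0,0],0,-0.05],[[0,0,0],0,-0.05],[[0,0,0],0,-0.05],[[0,0,0],0,-0.05]]'; python3 -c "
from h import *
go(484,339,16)
T=eyes.read_camera('side'); cv2.imwrite('pics/s1.png',cv2.resize(T['pixels'][160:280,230:390,::-1],None,fx=5,fy=5,interpolation=cv2.INTER_CUBIC))"
```

```text
t: 6.5
eef_pos: [484.5, 336.5, 112.6]
tcp_rot: [3.141, 0.0, 0.08]
ft_force: [0.3, 0.7, 0.0]
opening: 0.524
grip_force: 0.0
units [-0.01 -0.04  1.61]
```

View pics/s1.png

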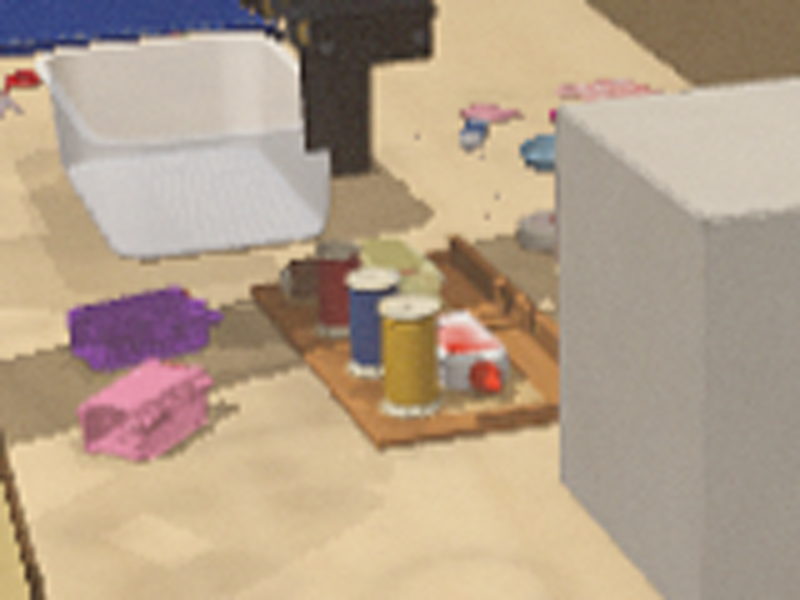

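The side view shows the finger pair above the red spool and clear of its neighbours (tips near col 298, row 194).

```bash
python3 -m inch '[[[0,-0.04,0.4],0,-0.05],[[0,0,0.4],0,-0.05],[[0,0,0.4],0,-0.05],[[0,0,0.41],0,-0.05],[[0,0,0],0,-0.05],[[0,0,0],0,-0.05],[[0,0,0],0,1],[[0,0,0],0,1],[[0,0,0],0,1],[[0,0,0],0,1]]'
```

```text
t: 7.8
eef_pos: [484.6, 338.9, 16.4]
tcp_rot: [-3.141, -0.001, 0.08]
ft_force: [-0.4, -0.4, 4.4]
opening: 0.271
grip_force: 30.0
```

```bash
python3 -m inch '[[[0,0,-0.2],0,1],[[0,0,-0.3],0,1],[[0,0,-0.5],0,1],[[0,0,-0.5],0,1],[[0,0,-0.4],0,1],[[0,0,0],0,1],[[0,0,0],0,1],[[0,0,0],0,1],[[0,0,0],0,1],[[0,0,0],0,1]]'; python3 -c "
from h import *
T=eyes.read_camera('side'); cv2.imwrite('pics/s2.png',cv2.resize(T['pixels'][150:270,230:390,::-1],None,fx=5,fy=5,interpolation=cv2.INTER_CUBIC))
go(464,-180,150,(484.6,339,130,.08))"
```

```text
t: 9.05
eef_pos: [484.3, 338.8, 129.6]
tcp_rot: [3.141, 0.001, 0.08]
ft_force: [-0.3, -0.8, -0.0]
opening: 0.266
grip_force: 30.0
units [-1.03  8.59 -0.33]
```

View pics/s2.png

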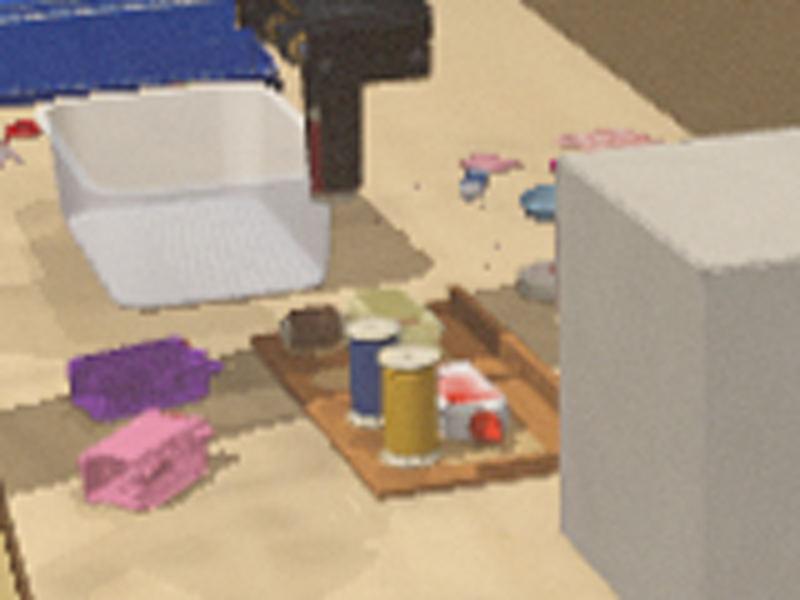

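The red spool is held upright (red visible beside the finger at col 293, row 181), and its spot in the bay is empty.

```bash
python3 -m inch '[[[-0.2,0.7,-0.2],0,1],[[-0.22,0.9,0],0,1],[[-0.22,0.95,0],0,1],[[-0.22,0.95,0],0,1],[[-0.22,0.95,0],0,1],[[0,0.95,0],0,1],[[0.02,0.95,0],0,1],[[0.02,0.95,0],0,1],[[0.02,0.95,0],0,1],[[0.02,0.7,0],0,1]]'; python3 -c "
from h import *
go(468,-232,12.5)"
```

```text
t: 10.35
eef_pos: [467.4, -203.7, 142.0]
tcp_rot: [3.141, -0.0, 0.079]
ft_force: [-0.8, -0.3, 0.1]
opening: 0.264
grip_force: 30.0
units [-0.03  0.47  2.16]
```

```bash
python3 -m inch '[[[-0.02,0.35,0],0,1],[[0,0.12,0.4],0,1],[[0,0,0.6],0,1],[[0,0,0.5],0,1],[[0,0,0.3],0,1],[[0,0,0.2],0,1],[[0,0,0],0,1],[[0,0,0.1],0,1],[[0,0,0],0,1],[[0,0,0],0,1]]'; python3 -c "
from h import *
go(468,-232,12.5)
T=eyes.read_camera('side'); cv2.imwrite('pics/s3.png',cv2.resize(T['pixels'][230:350,270:430,::-1],None,fx=5,fy=5,interpolation=cv2.INTER_CUBIC))"
```

```text
t: 11.6
eef_pos: [468.6, -229.5, 16.4]
tcp_rot: [3.141, -0.0, 0.08]
ft_force: [0.3, 0.7, 0.5]
opening: 0.264
grip_force: 30.0
units [-0.01  0.04  0.06]
```

View pics/s3.png

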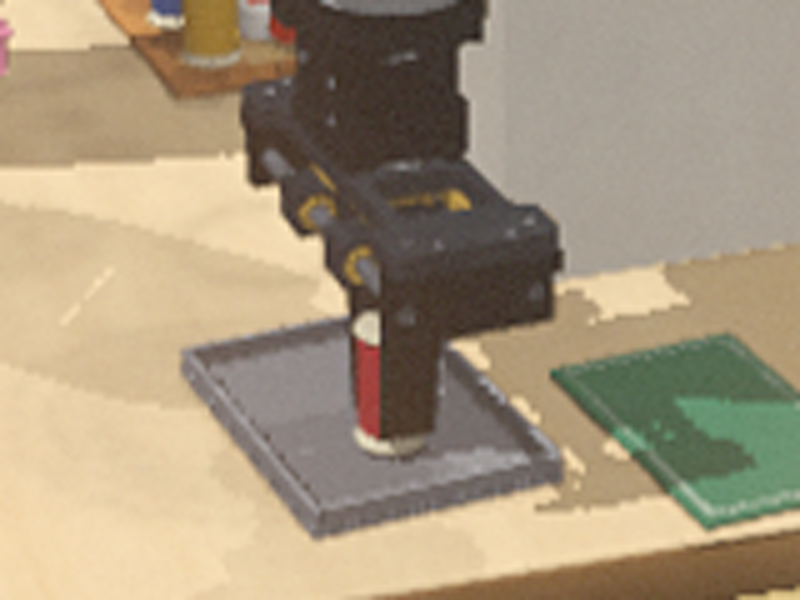

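The spool is upright over the tray, with its lower flange showing at about (318, 348) and the red to the left of the finger. I'll lower it 4 mm, release and rise.

```bash
python3 -m inch '[[[0,0,0.06],0,1],[[0,0,0],0,1],[[0,0,0],0,0.3],[[0,0,0],0,0],[[0,0,0],0,0],[[0,0,-0.3],0,0],[[0,0,-0.5],0,0],[[0,0,-0.7],0,0],[[0,0,-0.5],0,0],[[0,0,0],0,0]]'; python3 -c "
from h import *
s=env.state(); print(s['eef_pos'],s['opening'])
C=np.array([525.1,306]);print('bobbin nominal 479.3 401.7')
go(479.5,401.8,130); go(435,80,130)
E='side'
c=eyes.read_camera('side')
l=eyes.cut_out('red_spool',c)
for x in l[:2]:
    print(x['score'],x['centre'])
    p,e=fit('red_spool',[(c,x['mask'])],[468,-232,4,0],[0,1]);print(p,e)
for x in eyes.cut_out('brown_bobbin',c)[:3]:
    print(x['score'],x['centre'],proj([[479.5,401.8,21]],c))
    if x['centre'][1]<320: print(fit('brown_bobbin',[(c,x['mask'])],[479.5,401.8,8,1.65],[0,1]))
"
```

```text
t: 12.9
eef_pos: [469.2, -229.9, 134.3]
tcp_rot: [3.139, -0.003, 0.08]
ft_force: [-1.1, 0.3, -0.9]
opening: 0.498
grip_force: 0.0
[ 469.20308567 -229.8564348   134.31037332] 0.49758877479536495
bobbin nominal 479.3 401.7
units [  1.01 -10.48   0.07]
units [-0.16 -5.19  0.07]
0.7 [304.3, 346.4]
[ 467.58466959 -231.01598191    4.            0.        ] 0.07362890728351668
0.46 [313.5, 416.5] [[292.30260441 214.79315472]]
```

```bash
python3 -m inch '[[[-0.03,-0.9,0],0,0],[[-0.03,-0.95,0],0,0],[[-0.03,-0.95,0],0,0],[[-0.03,-0.95,0],0,0],[[0,-0.95,0],0,0],[[0.2,-0.95,0],0,0],[[0.2,-0.95,0],0,0],[[0.2,-0.95,0],0,0],[[0.2,-0.95,0],0,0],[[0.2,-0.9,0],0,0]]'; python3 -c "
from h import *
go(479.8,401.8,12)"; python3 -m inch '[[[0.2,-0.7,0],0,0],[[0,0,0],0,0],[[0,0,0],0,0],[[0,0,0],0,0],[[0,0,0],0,0],[[0,0,0],0,0],[[0,0,0],0,0],[[0,0,0],0,0],[[0,0,0],0,0],[[0,0,0],0,0]]'; python3 -c "
from h import *
go(479.8,401.8,12)"
```

```text
t: 14.3
eef_pos: [475.6, 338.8, 130.8]
tcp_rot: [3.141, 0.002, 0.08]
ft_force: [0.8, -0.4, 0.1]
opening: 0.497
grip_force: 0.0
units [ 0.15 -1.04  1.98]
t: 15.55
eef_pos: [484.7, 379.8, 132.4]
tcp_rot: [3.142, -0.0, 0.08]
ft_force: [0.1, -0.4, -0.0]
opening: 0.498
grip_force: 0.0
units [-0.05 -0.37  2.01]
```

```bash
python3 -m inch '[[[-0.05,-0.37,0],0,0],[[0,0,0.4],0,0],[[0,0,0.5],0,0],[[0,0,0.5],0,0],[[0,0,0.4],0,0],[[0,0,0.2],0,0],[[0,0,0],0,0],[[0,0,0],0,0],[[0,0,0],0,0],[[0,0,0],0,0]]'; python3 -c "
from h import *
go(479.8,401.8,12)
T=eyes.read_camera('side'); cv2.imwrite('pics/s4.png',cv2.resize(T['pixels'][160:280,230:390,::-1],None,fx=5,fy=5,interpolation=cv2.INTER_CUBIC))"
```

```text
t: 16.8
eef_pos: [480.1, 401.8, 13.0]
tcp_rot: [-3.141, -0.001, 0.08]
ft_force: [-0.6, -1.6, -0.2]
opening: 0.498
grip_force: 0.0
units [-0.01 -0.    0.02]
```

View pics/s4.png

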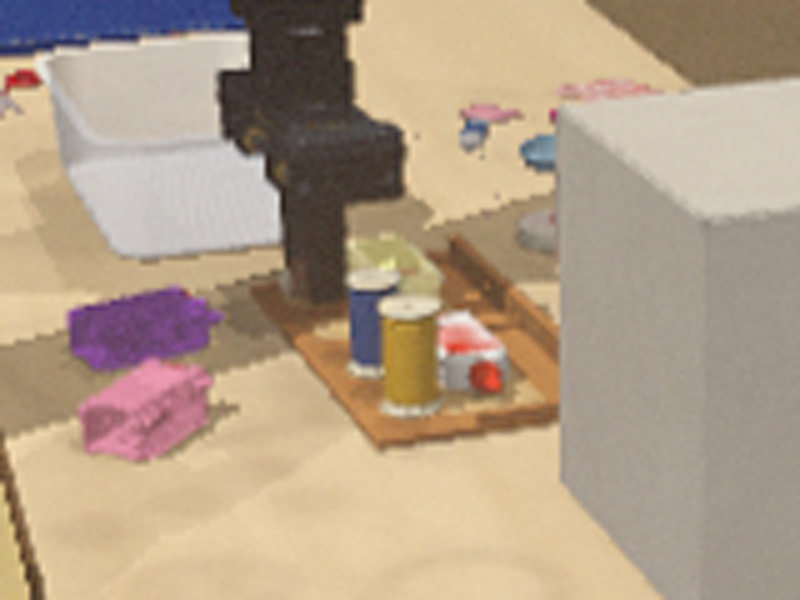

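The finger covers the bobbin, whose front end shows just left of it at about col 287, row 216. Nothing is being pushed. I'll grip and lift.

```bash
python3 -m inch '[[[0,0,0],0,0.5],[[0,0,0],0,1],[[0,0,0],0,1],[[0,0,0],0,1],[[0,0,0],0,1],[[0,0,-0.3],0,1],[[0,0,-0.5],0,1],[[0,0,-0.6],0,1],[[0,0,-0.6],0,1],[[0,0,0],0,1]]'; python3 -c "
from h import *
T=eyes.read_camera('side'); cv2.imwrite('pics/s5.png',cv2.resize(T['pixels'][150:270,230:390,::-1],None,fx=5,fy=5,interpolation=cv2.INTER_CUBIC))
go(435,80,130);go(461,-176,130,(435,80,130,.08))"
```

```text
t: 18.1
eef_pos: [480.9, 402.4, 136.3]
tcp_rot: [-3.139, -0.005, 0.08]
ft_force: [0.7, 0.6, -1.5]
opening: 0.195
grip_force: 30.0
units [-1.18  5.29  0.07]
units [0.09 4.29 0.  ]
```

View pics/s5.png

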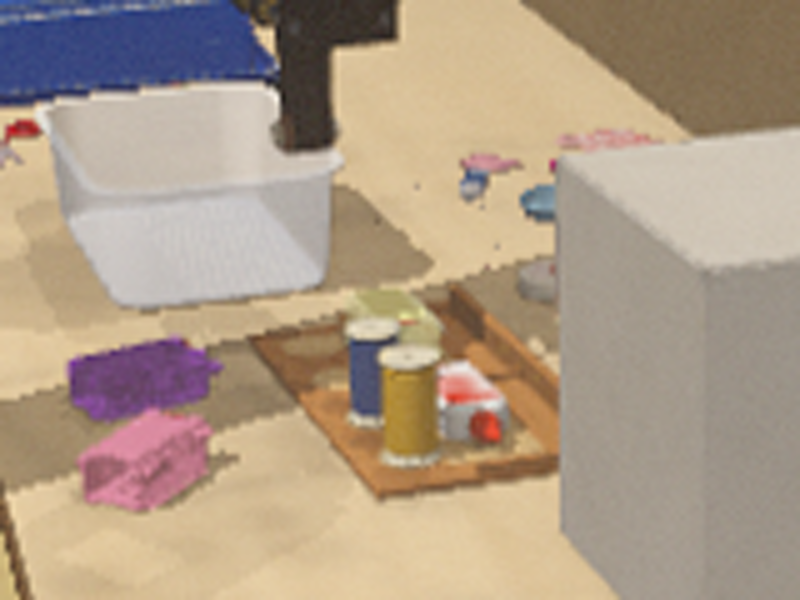

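The bobbin is in the gripper (ends visible at cols 285 and 297, row 176), both spots are clear, and the pin case has not moved.

```bash
python3 -m inch '[[[-0.22,0.9,0],0,1],[[-0.24,0.95,0],0,1],[[-0.24,0.95,0],0,1],[[-0.24,0.95,0],0,1],[[-0.24,0.95,0],0,1],[[0,0.95,0],0,1],[[0.02,0.95,0],0,1],[[0.02,0.95,0],0,1],[[0.02,0.95,0],0,1],[[0.02,0.95,0],0,1]]'; python3 -m inch '[[[0,0,0],0,1],[[0,0,0],0,1],[[0,0,0],0,1],[[0,0,0],0,1],[[0,0,0],0,1],[[0,0,0],0,1],[[0,0,0],0,1],[[0,0,0],0,1],[[0,0,0],0,1],[[0,0,0],0,1]]'; python3 -c "
from h import *
go(461,-176,9.5)"
```

```text
t: 19.4
eef_pos: [458.9, -170.6, 131.8]
tcp_rot: [-3.141, 0.001, 0.08]
ft_force: [0.9, 0.8, -0.4]
opening: 0.198
grip_force: 30.0
t: 20.65
eef_pos: [459.4, -168.8, 132.4]
tcp_rot: [3.141, -0.0, 0.08]
ft_force: [1.5, 0.3, -0.2]
opening: 0.194
grip_force: 30.0
units [0.02 0.12 2.05]
```

```bash
python3 -m inch '[[[0.02,0.12,0.3],0,1],[[0,0,0.5],0,1],[[0,0,0.6],0,1],[[0,0,0.4],0,1],[[0,0,0.2],0,1],[[0,0,0.05],0,1],[[0,0,0],0,1],[[0,0,0],0,1],[[0,0,0],0,0.5],[[0,0,0],0,0.2]]'; python3 -m inch '[[[0,0,0],0,0.2],[[0,0,0],0,0.2],[[0,0,-0.3],0,0.2],[[0,0,-0.5],0,0.2],[[0,0,-0.6],0,0.2],[[0,0,-0.6],0,0.2],[[0,0,0],0,0],[[0,0,0],0,0],[[0,0,0],0,0],[[0,0,0],0,0]]';  python3 -c "
from h import *
c=eyes.read_camera('side')
cv2.imwrite('pics/s6.png',cv2.resize(c['pixels'][230:350,270:430,::-1],None,fx=5,fy=5,interpolation=cv2.INTER_CUBIC))
for x in eyes.cut_out('brown_bobbin',c)[:2]:
    print(x['score'],x['centre'],proj([[461,-176,17]],c))
    p,e=fit('brown_bobbin',[(c,x['mask'])],[461,-176,4,1.65],[0,1]);print(p,e)
"
```

```text
t: 21.9
eef_pos: [461.3, -175.9, 9.7]
tcp_rot: [3.141, -0.0, 0.08]
ft_force: [-1.0, -0.4, 0.2]
opening: 0.305
grip_force: 0.0
t: 23.15
eef_pos: [460.9, -175.8, 128.6]
tcp_rot: [-3.141, 0.001, 0.08]
ft_force: [-0.4, 0.2, 0.4]
opening: 0.5
grip_force: 0.0
0.71 [302.8, 334.1] [[337.45184847 301.56152509]]
[ 460.5546875 -169.765625     4.           1.65     ] 0.5570562930755354
```

View pics/s6.png

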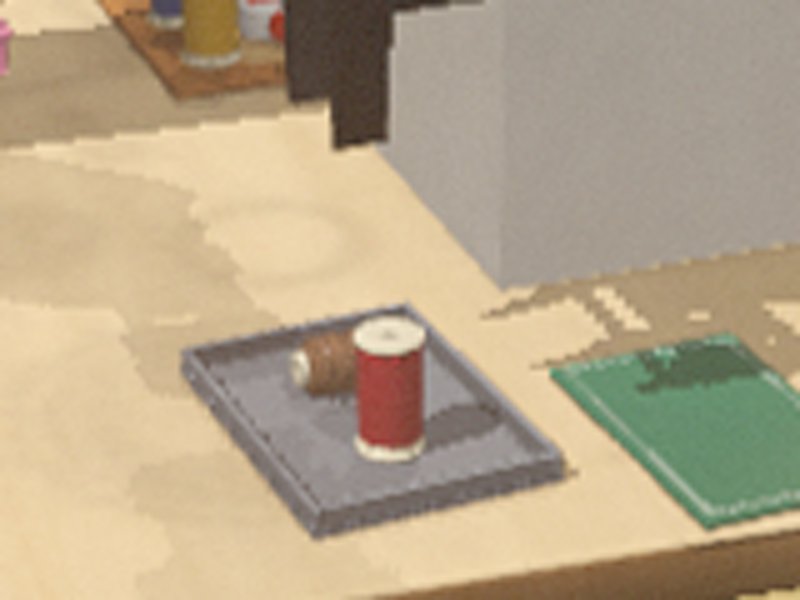

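Both stand properly in the tray: the spool upright at (310, 348) and the bobbin on its side at (303, 335). Now I'll measure the pin case again in the open, along with the mat.

```bash
python3 - <<'E'
from h import *
T=eyes.read_camera("top");Sd=eyes.read_camera("side")
for c,rc in((T,(225,176)),(Sd,(214,313))):
    for x in eyes.cut_out("pin_case",c):
        if np.hypot(*(np.array(x["centre"])-rc))<14:
            m=x["mask"]; print(x["score"],x["centre"],m.sum(),cv2.minAreaRect(np.argwhere(m)[:,::-1].astype(np.float32)))
            if c is T: t=(c,m)
            else: s=(c,m)
p0=[525.7,373.3,8,.08]
for nm,v,fr in(("top",[t],[0,1,3]),("topz",[t],[0,1]),("both",[t,s],[0,1,2,3])):
    try: print(nm,*fit("pin_case",v,p0,fr))
    except NameError as e: print(e)
print(proj(place(M["pin_case"][0],*p0),T).round(1).tolist())
for n in("caddy",):
    x=eyes.cut_out(n,T)[0]["mask"].astype(np.uint8); h=cv2.convexHull(np.argwhere(x)[:,::-1].astype(np.int32)); mm=np.zeros_like(x); cv2.fillConvexPoly(mm,h,1)
    print(n,fit(n,[(T,mm>0)],[525,306,0,.08],[0,1,3]))
E
```

```text
0.81 [225.3, 176.1] 963 ((177.5, 226.5), (25.0, 45.0), 90.0)
0.44 [212.4, 308.8] 163 ((308.876708984375, 213.17123413085938), (21.43499183654785, 9.682989120483398), 24.443954467773438)
top [5.24586068e+02 3.71264331e+02 8.00000000e+00 1.09869399e-02] 0.22608181841039954
topz [5.23986682e+02 3.72322491e+02 8.00000000e+00 8.00000000e-02] 0.23047714214339243
both [ 5.23669110e+02  3.71958936e+02  1.09798854e+01 -6.21788763e-02] 0.7598675913064934
[[202.1, 236.7], [198.8, 234.6], [158.4, 240.5], [153.9, 238.6], [200.7, 213.5], [197.3, 210.9], [157.2, 217.3], [152.7, 214.8]]
caddy (array([5.25215672e+02, 3.05668098e+02, 0.00000000e+00, 7.44191454e-02]), np.float64(0.03131691224285871))
```

```bash
python3 -m inch '[[[0,-0.9,-0.3],0,0],[[0,-0.95,-0.1],0,0],[[0.05,-0.95,0],0,0],[[0.15,-0.95,0],0,0],[[0.15,-0.95,0],0,0],[[0.15,-0.95,0],0,0],[[0.15,-0.95,0],0,0],[[0,0,0],-1,0],[[0,0,0],-1,-0.25],[[0,0,0],-1,-0.25]]'; python3 -m inch '[[[0,0,0],-1,-0.25],[[0,0,0],-1,-0.25],[[0,0,0],-1,-0.25],[[0,0,0],-1,-0.25],[[0,0,0],-1,-0.25],[[0,0,0],-1,-0.25],[[0,0,0],-1,-0.25],[[0,0,0],-1,-0.25],[[0,0,0],-1,-0.25],[[0,0,0],-1,-0.25]]'; python3 -m inch '[[[0,0,0],-1,-0.25],[[0,0,0],-1,-0.25],[[0,0,0],-1,-0.25],[[0,0,0],-1,-0.25],[[0,0,0],-1,-0.25],[[0,0,0],0,-0.25],[[0,0,0],0,-0.25],[[0,0,0],0,-0.25],[[0,0,0],0,-0.25],[[0,0,0],0,-0.25]]';  python3 -c "
from h import *
print('yaw err turn units',(env.state()['tcp_rot'][2]-1.648)/np.radians(5))
go(525.0,376,120)"
```

```text
t: 24.75
eef_pos: [468.3, 222.2, 153.3]
tcp_rot: [3.141, 0.0, 0.345]
ft_force: [0.6, -0.1, 0.6]
opening: 0.612
grip_force: 0.0
t: 26.0
eef_pos: [468.4, 222.0, 153.4]
tcp_rot: [3.142, 0.0, 1.217]
ft_force: [-0.2, -0.1, -0.2]
opening: 0.622
grip_force: 0.0
t: 27.25
eef_pos: [468.4, 222.0, 153.4]
tcp_rot: [3.142, 0.0, 1.651]
ft_force: [-0.1, -1.3, 0.5]
opening: 0.624
grip_force: 0.0
yaw err turn units 0.02896676681849612
units [2.48 1.14 0.56]
```

```bash
python3 -m inch '[[[0.62,0.28,0.1],0,-0.25],[[0.62,0.28,0.1],0,-0.25],[[0.62,0.28,0.1],0,-0.25],[[0.62,0.28,0.1],0,-0.25],[[0,0,0],0,-0.25],[[0,0,0],0,-0.25],[[0,0,0],0,-0.25],[[0,0,0],0,-0.25],[[0,0,0],0,-0.25],[[0,0,0],0,-0.25]]';  python3 -c "
from h import *
go(525.0,376,12.5)"
```

```text
t: 28.5
eef_pos: [523.6, 375.5, 129.5]
tcp_rot: [3.141, -0.0, 1.651]
ft_force: [-0.9, 0.1, 0.2]
opening: 0.62
grip_force: 0.0
units [0.01 0.02 1.95]
```

```bash
python3 -m inch '[[[0,0.02,0.3],0,-0.25],[[0,0,0.4],0,-0.25],[[0,0,0.4],0,-0.25],[[0,0,0.3],0,-0.25],[[0,0,0.3],0,-0.25],[[0,0,0.2],0,-0.25],[[0,0,0.05],0,-0.25],[[0,0,0],0,-0.25],[[0,0,0],0,-0.25],[[0,0,0],0,-0.25]]';  python3 -c "
from h import *
go(525.0,376,12.5)
T=eyes.read_camera('side'); cv2.imwrite('pics/s7.png',cv2.resize(T['pixels'][160:280,230:390,::-1],None,fx=5,fy=5,interpolation=cv2.INTER_CUBIC))"
```

```text
t: 29.75
eef_pos: [524.9, 375.9, 12.9]
tcp_rot: [3.141, -0.0, 1.651]
ft_force: [0.5, 0.7, 0.1]
opening: 0.621
grip_force: 0.0
units [0.   0.   0.01]
```

View pics/s7.png

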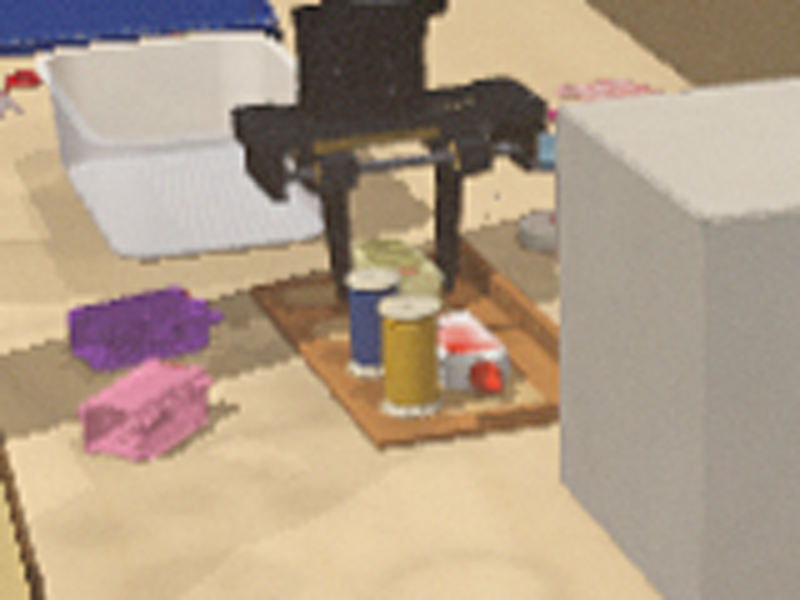

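The fingers straddle the yellow case: front finger at about col 297, rear at 319, both down beside it, with the rail and spools clear. Gripping and lifting.

```bash
python3 -m inch '[[[0,0,0],0,0.2],[[0,0,0],0,1],[[0,0,0],0,1],[[0,0,0],0,1],[[0,0,0],0,1],[[0,0,-0.2],0,1],[[0,0,-0.4],0,1],[[0,0,-0.6],0,1],[[0,0,-0.6],0,1],[[0,0,-0.4],0,1]]'; python3 -m inch '[[[0,0,0],0,1],[[-0.5,-0.6,0],0,1],[[-0.5,-0.7,0],0,1],[[-0.9,-0.1,0],0,1],[[-0.9,0,0],0,1],[[-0.9,0,0],0,1],[[-0.9,-0.1,0],0,1],[[-0.9,-0.1,0],0,1],[[-0.9,-0.1,0],0,1],[[0,0,0],0,1]]';  python3 -c "
from h import *
print((env.state()['tcp_rot'][2]-1.571-.115)/np.radians(5))
go(430,-250,140)"
```

```text
t: 31.05
eef_pos: [525.0, 376.0, 147.0]
tcp_rot: [3.14, -0.001, 1.651]
ft_force: [0.5, -0.1, -1.2]
opening: 0.399
grip_force: 30.0
t: 32.3
eef_pos: [453.3, -18.0, 143.7]
tcp_rot: [-3.14, -0.0, 1.646]
ft_force: [-0.3, 1.0, -1.4]
opening: 0.405
grip_force: 30.0
-0.4575751267800022
units [-3.83 -0.68  0.06]
```

The case is held (38 mm opening). I'll keep clear of the drawer unit, carry on, and refine the mat pose from the first picture's green region.

```bash
python3 -m inch '[[[0,-0.4,0],0,1],[[-0.9,-0.08,0],0,1],[[-0.9,-0.08,0],0,1],[[-0.9,0,0],0,1],[[-0.9,0,0],0,1],[[-0.2,0,0],0,1],[[0,0,0],0,1],[[0,0,0],0,1],[[0,0,0],0,1],[[0,0,0],0,1]]'; python3 - <<'E'
from h import *
for f,cam,(r0,r1,c0,c1) in(("pics/top0.png","top",(150,225,435,535)),("pics/side0.png","side",(285,345,375,460))):
    c=eyes.read_camera(cam); i=cv2.imread(f).astype(int); m=np.zeros(i.shape[:2],bool)
    m[r0:r1,c0:c1]=((i[...,1]-i[...,2]>12)&(i[...,0]-i[...,2]>0))[r0:r1,c0:c1]
    m=cv2.morphologyEx(m.astype(np.uint8),cv2.MORPH_CLOSE,np.ones((5,5)))
    n,l,st,_=cv2.connectedComponentsWithStats(m); m=l==1+st[1:,4].argmax()
    print(cam,m.sum(),fit("mat",[(c,m)],[605,-250,0,.11],[0,1,3]))
print(env.state()["eef_pos"]); go(604,-248,140)
E
```

```text
t: 33.55
eef_pos: [438.6, -244.4, 144.6]
tcp_rot: [3.141, 0.0, 1.652]
ft_force: [0.1, 0.5, -0.1]
opening: 0.401
grip_force: 30.0
top 2701 (array([ 6.05667052e+02, -2.46982639e+02,  0.00000000e+00,  9.85570988e-02]), np.float64(0.11140815382242564))
side 195 (array([ 6.14633687e+02, -2.51232162e+02,  0.00000000e+00,  2.32626134e-01]), np.float64(0.8230311556610685))
[ 438.53650705 -244.73052559  144.53213629]
units [-0.28  2.74  0.08]
```

```bash
python3 - <<'E'
from h import *
i=cv2.imread("pics/top0.png")[150:220,438:533]
i=np.clip(i*1.8,0,255).astype(np.uint8)
cv2.imwrite("pics/mat.png",cv2.resize(i,None,fx=8,fy=8,interpolation=cv2.INTER_CUBIC))
E
```

```text
(no output)
```

View pics/mat.png

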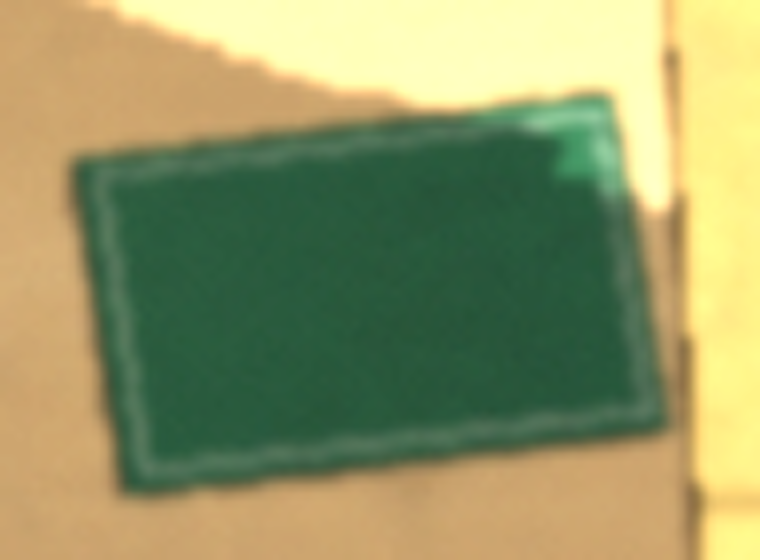

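The mat's corners in the crop are at (76,160), (608,97), (666,425) and (125,492). In full pixels that is about (447.1,169.6), (513.6,161.7), (520.8,202.7) and (453.2,211.1).

```bash
python3 - <<'E'
from h import *
T=eyes.read_camera("top")
g=np.array([ground((150+(v+.5)/8-.5,438+(u+.5)/8-.5),T,4)[:2] for u,v in((76,160),(608,97),(666,425),(125,492))])
print(g.round(1),g.mean(0))
for a,b in((0,1),(3,2),(3,0),(2,1)):
    d=g[a]-g[b]; print(np.hypot(*d).round(1), np.arctan2(-d[0],d[1]) if a in(0,3) and b!=0 else np.arctan2(-d[1],-d[0]))
s=env.state(); y=s["tcp_rot"][2]
c=g.mean(0); print("case offset: origin is 3.5 behind TCP along y")
go(c[0],c[1]+3.7,140); print("at yaw 1.681:"); go(c[0],c[1]+3.7,140,(*s["eef_pos"],1.681))
E
```

```text
[[ 640.5 -175.8]
 [ 655.2 -311.5]
 [ 569.6 -321.9]
 [ 553.9 -185.1]] [ 604.80691678 -248.58877393]
136.5 0.10753843531227959
137.7 0.11473459515677324
87.2 0.10745552796687076
86.2 0.12037858382931838
case offset: origin is 3.5 behind TCP along y
units [-0.22  2.76  0.08]
at yaw 1.681:
units [-0.31  2.75  0.08]
```

```bash
python3 -m inch '[[[0,0,0],-0.36,1],[[-0.1,0.6,0],0,1],[[-0.1,0.7,0],0,1],[[-0.11,0.7,0],0,1],[[0,0.5,0],0,1],[[0,0.25,0],0,1],[[0,0,0],0,1],[[0,0,0.3],0,1],[[0,0,0.3],0,1],[[0,0,0],0,1]]'; python3 -c "
from h import *
print((env.state()['tcp_rot'][2]-1.683)/np.radians(5))
go(604.4,-245,9.3)"
```

```text
t: 34.95
eef_pos: [603.2, -245.0, 106.3]
tcp_rot: [-3.139, -0.002, 1.682]
ft_force: [-0.7, -0.2, -0.0]
opening: 0.399
grip_force: 30.0
-0.013950405556097185
units [-0.    0.02  1.62]
```

```bash
python3 -m inch '[[[0,0.02,0.4],0,1],[[0,0,0.4],0,1],[[0,0,0.3],0,1],[[0,0,0.3],0,1],[[0,0,0.15],0,1],[[0,0,0.06],0,1],[[0,0,0],0,1],[[0,0,0],0,1],[[0,0,0],0,1],[[0,0,0],0,1]]'; python3 -m inch '[[[0,0,0],0,1],[[0,0,0],0,0.1],[[0,0,0],0,-0.15],[[0,0,0],0,-0.15],[[0,0,0],0,-0.15],[[0,0,-0.3],0,-0.15],[[0,0,-0.5],0,-0.15],[[0,0,-0.7],0,-0.15],[[0,0,-0.7],0,0],[[0,0,0],0,0]]'; python3 -c "
from h import *
c=eyes.read_camera('side')
cv2.imwrite('pics/s8.png',cv2.resize(c['pixels'][240:360,310:470,::-1],None,fx=5,fy=5,interpolation=cv2.INTER_CUBIC))
for x in eyes.cut_out('pin_case',c):
    if x['centre'][1]>350: print(x['score'],x['centre'],fit('pin_case',[(c,x['mask'])],[604.8,-248.6,4,.112],[0,1]))
go(467.6,-180,160)
"
```

```text
t: 36.2
eef_pos: [605.8, -245.2, 12.1]
tcp_rot: [3.141, 0.0, 1.682]
ft_force: [0.0, -0.4, -1.2]
opening: 0.402
grip_force: 30.0
t: 37.45
eef_pos: [607.0, -245.7, 148.6]
tcp_rot: [3.136, 0.004, 1.682]
ft_force: [-0.2, 0.5, 0.1]
opening: 0.505
grip_force: 0.0
0.69 [305.2, 414.7] (array([ 6.06510937e+02, -2.36963281e+02,  4.00000000e+00,  1.12000000e-01]), np.float64(0.2892201618235053))
units [ 1.33 -2.17 -0.25]
```

View pics/s8.png

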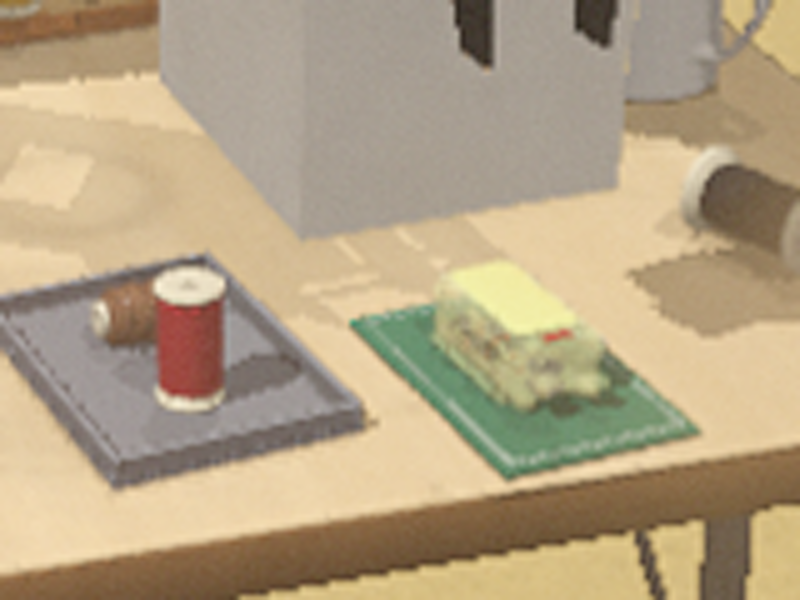

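The case lies flat on the mat, roughly centred (crop (520,340)), with the tray's two things untouched. I'll move the arm aside, turning back to the first yaw, and check the case from the top before going on.

```bash
python3 -m inch '[[[0,-0.9,-0.2],0,0],[[0,-0.9,0],0,0],[[0,-0.6,0],0,0],[[0.8,0,0],0,0],[[0.9,0,0],0,0],[[0.9,0.05,0],0,0],[[0.9,0.1,0],0,0],[[0.9,0.1,0],0,0],[[0.6,0.1,0],0,0],[[0,0,0],1,0]]'; python3 -m inch '[[[0,0,0],1,0],[[0,0,0],1,0],[[0,0,0],1,0],[[0,0,0],1,0],[[0,0,0],1,0],[[0,0,0],1,0],[[0,0,0],1,0],[[0,0,0],1,0],[[0,0,0],1,0],[[0,0,0],1,0]]'; python3 -m inch '[[[0,0,0],1,0],[[0,0,0],1,0],[[0,0,0],1,0],[[0,0,0],1,0],[[0,0,0],1,0],[[0,0,0],1,0],[[0,0,0],1,0],[[0,0,0],0.35,0],[[0,0,0],0,0],[[0,0,0],0,0]]'; python3 -c "
from h import *
c=eyes.read_camera('top')
i=c['pixels'][140:280,405:535,::-1]; i=np.clip(i*1.5,0,255).astype(np.uint8)
cv2.imwrite('pics/t2.png',cv2.resize(i,None,fx=5,fy=4.28*5/4.28,interpolation=cv2.INTER_CUBIC)[:600])
for x in eyes.cut_out('pin_case',c):
    if x['centre'][1]>400: print(x['score'],x['centre'],fit('pin_case',[(c,x['mask'])],[604.8,-248.6,4,.112],[0,1]),fit('pin_case',[(c,x['mask'])],[604.8,-248.6,4,.112],[0,1,3]))
for n,p0 in(('red_spool',[467,-231,4,0]),('brown_bobbin',[461,-176,4,1.65])):
  for x in eyes.cut_out(n,c):
    if x['centre'][1]>400: print(n,x['score'],x['centre'],fit(n,[(c,x['mask'])],p0,[0,1]))
print(proj(place(np.array([[-20,-33,30],[19,-33,30],[19,43,30],[-20,43,30.]]),604.8,-248.6,4,.112),c).round(1).tolist())
"
```

```text
t: 38.8
eef_pos: [449.4, 41.5, 155.1]
tcp_rot: [-3.14, -0.0, 1.597]
ft_force: [-0.4, -0.6, 0.0]
opening: 0.501
grip_force: 0.0
t: 40.05
eef_pos: [449.5, 39.4, 155.1]
tcp_rot: [-3.14, 0.001, 0.719]
ft_force: [0.2, -0.6, -0.3]
opening: 0.5
grip_force: 0.0
t: 41.3
eef_pos: [450.0, 39.3, 155.7]
tcp_rot: [3.142, 0.0, 0.082]
ft_force: [-0.4, -0.5, 0.7]
opening: 0.502
grip_force: 0.0
0.68 [181.1, 481.8] (array([ 6.06719678e+02, -2.44556665e+02,  4.00000000e+00,  1.12000000e-01]), np.float64(0.1844490128577858)) (array([ 6.06736995e+02, -2.45174047e+02,  4.00000000e+00,  1.38855622e-01]), np.float64(0.18064468810737466))
red_spool 0.8 [252.8, 481.4] (array([ 468.84650421, -230.32183456,    4.        ,    0.        ]), np.float64(0.05635245901639341))
red_spool 0.74 [258.8, 465.7] (array([ 501.82192051, -224.44342196,    4.        ,    0.        ]), np.float64(0.9230807363098582))
brown_bobbin 0.63 [255.2, 449.4] (array([ 461.32702637, -174.23834229,    4.        ,    1.65      ]), np.float64(0.47419740594241555))
[[506.1, 190.6], [502.9, 171.5], [464.8, 176.2], [467.8, 195.2]]
```

View pics/t2.png

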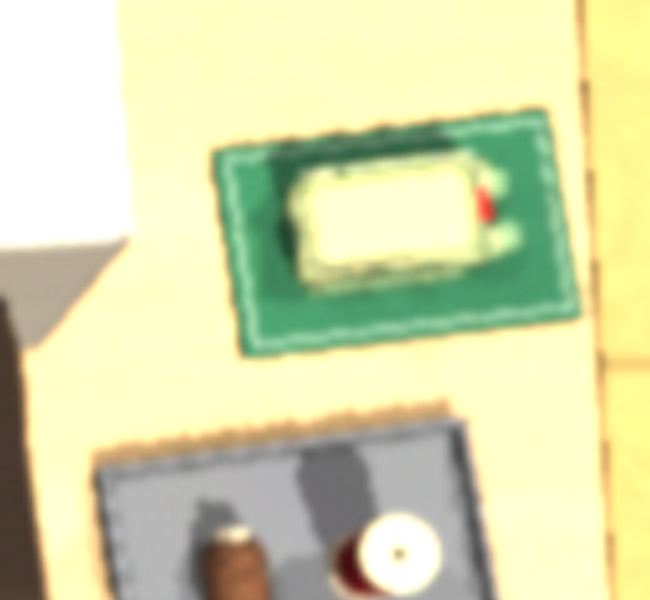

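From the top, the case lies flat at about (181, 482), along the mat's long side, within about 4 mm of its middle; its neck end with the red mark points right. That is good enough. Now I'll fetch the bobbin.

```bash
python3 -c "
from h import *
go(461.3,-175.9,130)"; python3 -m inch '[[[-0.05,0.7,0],0,0.15],[[-0.05,0.95,0],0,0.15],[[0,0.95,0],0,0.15],[[0,0.95,0.2],0,0.15],[[0,0,0.2],0,0.15],[[0,0,0],0,0.15],[[0,0,0],0,0.15],[[0,0,0],0,0.15],[[0,0,0],0,0.15],[[0,0,0],0,0.15]]'; python3 -c "
from h import *
go(461.3,-175.9,9.7)"
```

```text
units [-0.1   3.59  0.43]
t: 42.75
eef_pos: [461.4, -173.2, 132.0]
tcp_rot: [3.141, -0.0, 0.081]
ft_force: [-0.2, 0.1, 0.4]
opening: 0.427
grip_force: 0.0
units [-0.01  0.04  2.04]
```

```bash
python3 -m inch '[[[0,0.04,0.3],0,0.15],[[0,0,0.5],0,0.15],[[0,0,0.5],0,0.15],[[0,0,0.4],0,0.15],[[0,0,0.25],0,0.15],[[0,0,0.09],0,0.15],[[0,0,0],0,0.15],[[0,0,0],0,0.15],[[0,0,0],0,1],[[0,0,0],0,1]]'; python3 -m inch '[[[0,0,0],0,1],[[0,0,0],0,1],[[0,0,-0.3],0,1],[[0,0,-0.5],0,1],[[0,0,-0.6],0,1],[[0,0,-0.7],0,1],[[0,0,0],0,1],[[0,0,0],0,1],[[0,0,0],0,1],[[0,0,0],0,1]]'; python3 -c "
from h import *
go(435,60,135); go(480.1,401.8,135,(435,60,135,.08))"
```

```text
t: 44.0
eef_pos: [461.7, -175.9, 9.8]
tcp_rot: [3.141, -0.001, 0.081]
ft_force: [-0.1, -1.3, 0.4]
opening: 0.27
grip_force: 0.0
t: 45.25
eef_pos: [461.3, -175.7, 134.6]
tcp_rot: [-3.141, 0.001, 0.081]
ft_force: [0.4, 0.3, 0.4]
opening: 0.197
grip_force: 30.0
units [-0.12 -3.95 -0.01]
units [ 1.2  -5.62 -0.  ]
```

```bash
python3 -m inch '[[[-0.03,-0.8,0],0,1],[[-0.03,-0.95,0],0,1],[[-0.03,-0.95,0],0,1],[[-0.03,-0.95,0],0,1],[[0,-0.95,0],0,1],[[0.2,-0.95,0],0,1],[[0.2,-0.95,0],0,1],[[0.2,-0.95,0],0,1],[[0.2,-0.95,0],0,1],[[0.2,-0.9,0],0,1]]'; python3 -m inch '[[[0.1,-0.3,0],0,1],[[0,0,0],0,1],[[0,0,0],0,1],[[0,0,0],0,1],[[0,0,0],0,1],[[0,0,0],0,1],[[0,0,0],0,1],[[0,0,0],0,1],[[0,0,0],0,1],[[0,0,0],0,1]]'; python3 -c "
from h import *
go(480.1,401.8,13.3); print((env.state()['tcp_rot'][2]-.08)/np.radians(5))"
```

```text
t: 46.5
eef_pos: [468.8, 386.7, 134.6]
tcp_rot: [3.141, 0.001, 0.081]
ft_force: [1.5, -1.5, 0.0]
opening: 0.195
grip_force: 30.0
t: 47.75
eef_pos: [473.6, 403.0, 135.3]
tcp_rot: [3.141, 0.0, 0.081]
ft_force: [-0.4, -0.8, 0.4]
opening: 0.195
grip_force: 30.0
units [0.11 0.03 2.03]
0.009890401137024768
```

```bash
python3 -m inch '[[[0.11,0.03,0.3],0,1],[[0,0,0.5],0,1],[[0,0,0.5],0,1],[[0,0,0.4],0,1],[[0,0,0.2],0,1],[[0,0,0.1],0,1],[[0,0,0],0,1],[[0,0,0],0,1],[[0,0,0],0,1],[[0,0,0],0,1]]'; python3 -c "
from h import *
go(480.1,401.8,13.3)"
```

```text
t: 49.0
eef_pos: [480.5, 401.9, 15.8]
tcp_rot: [-3.141, -0.001, 0.081]
ft_force: [-0.7, -0.1, -0.3]
opening: 0.194
grip_force: 30.0
units [-0.01  0.    0.04]
```

```bash
python3 -m inch '[[[0,0,0.04],0,1],[[0,0,0],0,1],[[0,0,0],0,0.6],[[0,0,0],0,0.3],[[0,0,0],0,0.15],[[0,0,0],0,0.15],[[0,0,-0.3],0,0.15],[[0,0,-0.5],0,0.15],[[0,0,-0.7],0,0.15],[[0,0,-0.6],0,0.15]]'; python3 -m inch '[[[0,0.3,0],0,0],[[-0.18,0.95,0],0,0],[[-0.2,0.95,0],0,0],[[-0.2,0.95,0],0,0],[[-0.2,0.95,0],0,0],[[-0.2,0.95,0],0,0],[[0,0.95,0],0,0],[[0,0.95,0],0,0],[[0,0.95,0],0,0],[[0,0.95,0],0,0]]'; python3 -c "
from h import *
T=eyes.read_camera('top');S=eyes.read_camera('side')
for c in(T,S):
  for x in eyes.cut_out('brown_bobbin',c)[:3]:
    print(x['score'],x['centre'],x['mask'].sum())
    if abs(x['centre'][1]-(161 if c is T else 290))<12: print(fit('brown_bobbin',[(c,x['mask'])],[480.1,401.8,8,1.65],[0,1]))
go(469.2,-229.9,130)"
```

```text
t: 50.25
eef_pos: [480.5, 401.9, 141.8]
tcp_rot: [-3.141, -0.001, 0.081]
ft_force: [1.2, 0.2, 0.1]
opening: 0.424
grip_force: 0.0
t: 51.5
eef_pos: [463.8, -134.4, 139.0]
tcp_rot: [-3.142, 0.0, 0.08]
ft_force: [1.5, 0.5, 0.7]
opening: 0.502
grip_force: 0.0
0.59 [245.6, 163.4] 222
(array([480.51015625, 404.02070313,   8.        ,   1.65      ]), np.float64(0.377375883411615))
0.54 [242.9, 229.4] 256
0.69 [320.6, 417.1] 952
0.58 [216.3, 292.0] 116
(array([481.13125 , 401.096875,   8.      ,   1.65    ]), np.float64(0.25383838383838386))
units [-0.03  1.62  0.15]
```

The bobbin is back on its spot: fits give (480.5, 404) and (481, 401) against the original (481, 402). Now the spool.

```bash
python3 -m inch '[[[-0.03,0.6,0.1],0,0],[[0,0.6,0],0,0],[[0,0.38,0],0,0],[[0,0,0],0,0],[[0,0,0],0,0],[[0,0,0],0,0],[[0,0,0],0,0],[[0,0,0],0,0],[[0,0,0],0,0],[[0,0,0],0,0]]'; python3 -c "
from h import *
go(469,-230,12.5)"
```

```text
t: 52.95
eef_pos: [470.5, -226.9, 133.0]
tcp_rot: [3.141, 0.0, 0.081]
ft_force: [0.6, -0.8, 0.1]
opening: 0.497
grip_force: 0.0
units [-0.03  0.05  2.01]
```

```bash
python3 -m inch '[[[-0.03,0.05,0.3],0,0],[[0,0,0.5],0,0],[[0,0,0.5],0,0],[[0,0,0.4],0,0],[[0,0,0.2],0,0],[[0,0,0.11],0,0],[[0,0,0],0,0],[[0,0,0],0,0],[[0,0,0],0,1],[[0,0,0],0,1]]'; python3 -m inch '[[[0,0,0],0,1],[[0,0,0],0,1],[[0,0,0],0,1],[[0,0,-0.3],0,1],[[0,0,-0.5],0,1],[[0,0,-0.6],0,1],[[0,0,-0.7],0,1],[[0,0,0],0,1],[[0,0,0],0,1],[[0,0,0],0,1]]'; python3 -c "
from h import *
go(435,60,135); go(484.4,338.9,135,(435,60,135,.08))"
```

```text
t: 54.2
eef_pos: [469.0, -230.1, 12.8]
tcp_rot: [3.141, -0.0, 0.081]
ft_force: [-0.0, -0.1, -0.1]
opening: 0.343
grip_force: 0.0
t: 55.45
eef_pos: [468.4, -229.8, 137.2]
tcp_rot: [-3.14, 0.002, 0.081]
ft_force: [-0.7, -0.1, 0.9]
opening: 0.268
grip_force: 30.0
units [-0.17 -4.86  0.04]
units [ 1.19 -4.57 -0.  ]
```

```bash
python3 -m inch '[[[-0.04,-0.8,0],0,1],[[-0.04,-0.95,0],0,1],[[-0.03,-0.95,0],0,1],[[-0.03,-0.95,0],0,1],[[-0.03,-0.95,0],0,1],[[0.2,-0.95,0],0,1],[[0.24,-0.95,0],0,1],[[0.25,-0.95,0],0,1],[[0.25,-0.95,0],0,1],[[0.25,-0.9,0],0,1]]'; python3 -m inch '[[[0,0,0],0,1],[[0,0,0],0,1],[[0,0,0],0,1],[[0,0,0],0,1],[[0,0,0],0,1],[[0,0,0],0,1],[[0,0,0],0,1],[[0,0,0],0,1],[[0,0,0],0,1],[[0,0,0],0,1]]'; python3 -c "
from h import *
go(484.4,338.9,17)"
```

```text
t: 56.7
eef_pos: [484.5, 333.1, 137.2]
tcp_rot: [3.141, 0.002, 0.081]
ft_force: [0.5, -1.1, 0.4]
opening: 0.264
grip_force: 30.0
t: 57.95
eef_pos: [484.8, 331.2, 138.4]
tcp_rot: [3.142, -0.0, 0.081]
ft_force: [0.6, -0.4, 0.6]
opening: 0.266
grip_force: 30.0
units [ 0.   -0.13  2.02]
```

```bash
python3 -m inch '[[[0,-0.13,0.3],0,1],[[0,0,0.5],0,1],[[0,0,0.5],0,1],[[0,0,0.4],0,1],[[0,0,0.2],0,1],[[0,0,0.08],0,1],[[0,0,0],0,1],[[0,0,0],0,1],[[0,0,0],0,1],[[0,0,0],0,1]]'; python3 -c "
from h import *
go(484.4,338.9,16.7)"
```

```text
t: 59.2
eef_pos: [484.4, 338.9, 19.9]
tcp_rot: [-3.141, -0.001, 0.081]
ft_force: [-0.1, -0.4, -0.2]
opening: 0.268
grip_force: 30.0
units [0.   0.   0.05]
```

```bash
python3 -m inch '[[[0,0,0.05],0,1],[[0,0,0],0,1],[[0,0,0],0,0.6],[[0,0,0],0,0.3],[[0,0,0],0,0],[[0,0,0],0,0],[[0,0,-0.2],0,0],[[0,0,-0.5],0,0],[[0,0,-0.7],0,0],[[0,0,-0.6],0,0]]'; python3 -m inch '[[[0,0,-0.2],0,0],[[-0.2,0.95,0],0,0],[[-0.2,0.95,0],0,0],[[-0.2,0.95,0],0,0],[[-0.2,0.95,0],0,0],[[0,0.95,0],0,0],[[0,0.95,0],0,0],[[0,0,0],0,0],[[0,0,0],0,0],[[0,0,0],0,0]]'; python3 - <<'E'
from h import *
T=eyes.read_camera("top");Sd=eyes.read_camera("side")
for n,p0 in(("red_spool",[484.4,339,8,0]),("blue_spool",[490.1,267.4,8,0]),("yellow_spool",[495.2,204.1,8,0]),("brown_bobbin",[480.5,402,8,1.65]),("pin_case",[606,-245,4,.112]),("glue_bottle",[536.5,241.7,8,.071])):
    for nm,c in(("top",T),("side",Sd)):
        q=proj([p0[:3]],c)[0]
        l=[x for x in eyes.cut_out(n,c) if np.hypot(*(np.array(x["centre"])[::-1]-q))<25]
        if l: p,e=fit(n,[(c,l[0]["mask"])],p0,[0,1]); print(n,nm,l[0]["score"],p.round(1),round(e,2))
E
```

```text
t: 60.45
eef_pos: [484.3, 338.9, 138.9]
tcp_rot: [-3.141, -0.001, 0.081]
ft_force: [-0.2, -0.1, 0.5]
opening: 0.5
grip_force: 0.0
t: 61.7
eef_pos: [463.8, -4.8, 148.4]
tcp_rot: [-3.141, 0.0, 0.082]
ft_force: [-0.0, -0.5, 0.7]
opening: 0.503
grip_force: 0.0
red_spool top 0.65 [482.7 338.5   8.    0. ] 0.05
blue_spool top 0.48 [489.8 267.2   8.    0. ] 0.04
blue_spool side 0.45 [488.8 268.1   8.    0. ] 0.42
yellow_spool top 0.67 [495.3 203.2   8.    0. ] 0.11
yellow_spool side 0.73 [494.5 204.1   8.    0. ] 0.09
brown_bobbin side 0.4 [475.6 408.1   8.    1.6] 0.71
pin_case top 0.68 [ 6.070e+02 -2.468e+02  4.000e+00  1.000e-01] 0.22
pin_case side 0.71 [ 6.041e+02 -2.368e+02  4.000e+00  1.000e-01] 0.27
glue_bottle top 0.58 [5.367e+02 2.405e+02 8.000e+00 1.000e-01] 0.29
glue_bottle side 0.61 [5.352e+02 2.568e+02 8.000e+00 1.000e-01] 0.48
```

The spool is back within 2 mm and its neighbours are unmoved. One numeric check of the bobbin against the first picture (the top view missed it this time), then I'll hand in.

```bash
python3 - <<'E'
from h import *
c=eyes.read_camera("top"); a=cv2.imread("pics/top0.png"); b=c["pixels"][:,:,::-1]
for nm,(r0,r1,q0,q1) in dict(bobbin=(232,265,148,178),red=(230,262,178,212),all=(185,270,143,285)).items():
    A=cv2.cvtColor(a[r0:r1,q0:q1],6).astype(np.float32);B=cv2.cvtColor(np.ascontiguousarray(b[r0:r1,q0:q1]),6).astype(np.float32)
    print(nm,np.abs(A-B).mean().round(1),[cv2.phaseCorrelate(A,B,cv2.createHanningWindow(A.shape[::-1],cv2.CV_32F))])
print([(x["score"],x["centre"]) for x in eyes.spot_point("brown_bobbin",c)][:2], "was 247.1,163.6")
E
```

```text
bobbin 27.5 [((-0.04069144643842648, 0.22284072441948766), 0.8685476181683717)]
red 27.3 [((-0.28903856300518527, 0.2594046748913943), 0.7387346045838462)]
all 27.5 [((-0.1843524135440333, 0.05553190930225327), 0.5545060978995429)]
[(0.59, [188.4, 486.1]), (0.54, [245.9, 165.8])] was 247.1,163.6
```

Bobbin and spool match the first picture to within 0.3 px (under 1 mm).

```bash
python3 -c "
from cell import env
print(env.job_done())"
```

```text
the job is handed in; nothing more can be done
None
```

The job is handed in: the pin case lies flat on the mat, lined up with its long side, about 4 mm off the middle (one rougher side view read about 12 mm); the red spool and brown bobbin are back on their spots to within about 2 mm, and the glue bottle and the two spools in front of it were left alone.

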